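Load the drill jig and lock it

ROBOT

A 7-joint arm with a two-finger parallel gripper is mounted at the origin on a cart in front of the work surface, level with it; the furniture and walls round the work are solid. World frame = base frame: x ahead of the robot, y to its left, z up, the work surface at z = 0. Lengths are in m, angles in rad, forces in N, time in s.
With the tool pointing down it reaches from about 0.425 to 0.825 m from the base axis. Payload 3.6 kg.
Tool frame: the origin (TCP) lies midway between the tips of the shut fingers; the grasp point (between the pads) lies 19 mm behind it; z points along the fingers, y is the line along which they close (so a half turn about z gives the same grasp; the last joint's range is limited). The gripper opens to 85 mm and grips with 20 to 120 N. Pads are 22 mm wide; open, the fingers measure 114 mm over their backs; the gripper's body (76 mm by 85 mm) begins 54 mm behind the grasp point. The pads swing forward as they close: fully open they stand 13 mm farther back than shut.
Start: joints at [-1.365, 0.615, -0.013, 1.423, 0.008, 1.103, -0.04], TCP at [0.149, 0.633, 0.231] pointing down, gripper open.
Joint ranges: [-3.12, 3.12], [-0.3, 2.06], [-1.34, 1.32], [0.26, 2.42], [-1.36, 4.5], [0.01, 1.98], [-2.84, 2.84]. Speed limits (rad/s): [2.79, 2.79, 3.14, 3.14, 3.14, 3.14, 3.14].

INTERFACE

Orientations are given as a unit quaternion [w, x, y, z].
In Python, from workcell import * gives the robot as it stands.
- The arm moves only by the tool arm_command, never from a script. Its argument "commands" is one flat list of numbers, 7 for each row, row after row: the turn, a rotation vector about the tool's x, y, z in degrees, then the shift along the tool's x, y, z in mm, then the finger opening in mm, from 0 to 85.4. A call has 1 to 10 rows; each row is the pose to reach, as a shift and turn from the pose commanded when the call began, along the tool's axes at that moment; what a row does not reach only later rows make up. A row lasts 1/8 s, in which the tool goes at most 62.5 mm and 10.7 degrees, less where a joint would pass 70% of its speed; a pose out of reach is approached as far as the arm can. A call with a gripper value outside its range is refused whole. The fingers move at their own pace and stop on an object; "newtons" is the grip in N (left out, the last holds). Time passes only in rows, so rows that repeat a pose let the fingers close. It gives the time, the measured TCP pose, the force, the opening and the grip force at its end, in the units of the state.
- get_obs(): the state, without advancing time (a new reading comes with each control period).
- snapshot(name): name is "side" or "top" or "wrist"; returns (picture, depth): 480x640x3 uint8, red, green, blue; 480x640 float32, m along the optical axis (not along the pixel's ray), 0 where there is no reading.
- camera_model(name): a dict with "fx", "fy", "cx", "cy" (pixels), "origin" and "orientation" of the camera in the world; the wrist camera has in their place "T_tool_cam" (4x4, takes a point from camera to tool coordinates, whose origin is the TCP and whose axes are the flange's). Camera axes: x right, y up, looking along -z (the intrinsics and any distortion apply to the point x, -y, -z); pixel columns grow to the right and rows downward; lengths in m; the calibration is good to about 2 mm. A picture is of the moment at which its call begins: read the wrist's pose just before it. camera_model takes no time and is no camera call.
- job_done(): hands the job in; it is judged then, once.
Trained networks look in the newest picture that a camera, given by its name, has taken for a name from the list of things; names that differ only in an ending like _2 or _b are one class to them, and where a whole thing is asked for, a point or a joint stands for the part that bears it (a point fixed in the world has none). Each returns a list of dicts, best first, with "conf" (0 to 1); they miss things now and then, are a little off and sometimes report something else, mostly with a low value. They report only what shows in the picture. A call takes as long as a camera call.
- spot_in(camera, target): "extent" ([left, top, right, bottom] in pixels, round what is visible of it).
The state is a dict: "t": time; "q": joint angles; "qvel": joint speeds; "tau": joint torques, N m; "tcp_pos": TCP position; "orientation": TCP orientation; "wrist_force": force on the tool from outside, world axes, zero at the start; "torque": the same for the moment, N m; "width": finger opening in m; "grasp_force": force on a finger pad.
Only numpy, scipy, OpenCV 4.12 (cv2) and the standard library are available. Lean on these libraries where they do the work, as an engineer would, in place of code of your own. Each camera call takes 0.05 s, during which the arm holds its last target. There are 200 camera calls.

TASK

Load the thicker of the two pine blocks lying on the bench into the drill jig: lay it flat on the jig's bed, broad face down, and slide it endwise under the overhanging bush plate until its end is fully home against the stop. Then roll the jig's edge thumbwheel towards the block until it stops, so that the keeper stands up behind the block. Leave the thin block and everything else on the bench where it is.

Things in the scene. Friction and masses are not known exactly. Their poses are not given: they have to be found in the camera images.
- thick_block: The thicker pine offcut, plain box 33 (x) x 127 (y, its length) x 20 mm (z), 75 g, loose on the bench; origin at the centre of its underside, y along its length, z up. Either end may go in first.
- thin_block: The thinner pine offcut, 32 x 128 x 12 mm, same kind of frame; not wanted, stays where it is. The two blocks may have swapped places.
- jig: Drill jig, fixed to the bench. Aluminium bed 80 (x) x 285 mm (y from -200 to +85), top 12 mm above the bench. Origin on the bench under the place of the fully home block's centre; the block's length lies along y and it is slid in the +y direction. Pocket at the +y end, wheel housing at the -y end; between them the bed is free and flat from y = 12 to -130 mm.
- pocket_mouth (a point): Middle of the pocket's mouth at bed height, jig frame (0, 23.5, 12) mm. The pocket is 36.5 mm wide in x, 23 mm high over the bed, open to -y. Over it hangs a dark steel bush plate, 61.5 mm wide, y 23.5 to 82.5, underside 35 and top 45 mm over the bench, with a brass bush to 50 mm. The side cheeks' lips flare outwards in front of the mouth from y = 27 to 12 mm.
- stop_face (a point): Middle of the stop at the pocket's inner end, jig frame (0, 63.5, 22) mm; the block is fully home when its end touches it, 40 mm of it then being in the pocket.
- housing_top (a point): Middle of the wheel housing's top panel, jig frame (0, -163, 32) mm; grey housing, 56 mm wide in x, y from -130 to -196 mm, with a slot 12 x 44 mm along y through which the wheel stands out by 10 mm.
- wheel_top (a point): Top of the thumbwheel's rim, jig frame (0, -163, 42) mm; stays put as the wheel turns. The black wheel is 9 mm wide, 21.5 mm in radius, its axis along the jig's x, 20.5 mm over the bench, with rounded ridges 4 mm wide round the rim. Push the top of the rim along the jig's +y to roll it.
- wheel (a joint): Thumbwheel angle in rad: 0 keeper down, 1.4 is the end stop with the keeper fully up; starts at 0 to 0.2. Grows as the top of the rim is moved along the jig's +y (towards the block); about 0.6 N at the rim turns it (a fingertip pressed lightly, 3 to 6 N, on the top and drawn along turns it by friction, in one or more strokes) and it stays where left. It lifts the keeper by 5 mm per rad.
- keeper: Steel keeper bar 24 x 5 mm that rises out of the bed at jig y = -69.5 mm; origin at the centre of its top edge, 10.5 mm over the bench (1.5 mm below the bed) when down, 17.5 mm when up. It is free of a home block by 3 mm.
- glue_bottle: Slim black bottle with a white nozzle, 142 mm tall, upright; bystander.
- red_bottle: Small red and white bottle, 28 mm wide, 75 mm tall, upright; bystander.
- flux_pot: White pot with a black lid, 49 mm wide, 48 mm tall; bystander.
- carrier: Black open moulded carrier, 51 x 88 x 37 mm; bystander.
- screwdriver: Screwdriver with a blue handle, 184 mm long, lying near the bench's front edge; bystander.
- side_cutters: Side cutters with black grips, 129 mm long, 12 mm thick, lying near the bench's front edge; bystander.

How it is judged:
By the outcome, as a careful person would: the job done as asked, in the order asked, and still so for the second after the job is handed in, with the robot touching nothing.
It also fails if it takes over 58 s, if anything falls off the work surface, if the arm or the gripper's body presses on something with over 40 N, if the wrist force passes 120 N, or if a joint passes its speed limit or range.

## Working session

There is one attempt and no reset: what is moved stays moved. The work goes in short steps, Python scripts to look and compute and a tool call to move; the robot and the scene stay as the last step left them, time stands still between calls to the robot, and variables do not carry over. Pictures are saved under pics/ and viewed, at most 10 in all, crops included, and the job is handed in when it is done.

Besides the shell and the picture viewer there is one more tool, called after ">>>" as name(argument=value, ...) on one line, values as JSON. arm_command: Moves the arm, as the interface text tells. Its arguments: {"type":"object","properties":{"commands":{"type":"array","items":{"type":"number"}},"newtons":{"type":"number"}},"required":["commands"]}

```bash
mkdir -p pics; cat > h.py <<'E'
from workcell import *
import numpy as np, cv2
from scipy.spatial.transform import Rotation as R
def rot(q): return R.from_quat([q[1],q[2],q[3],q[0]]).as_matrix()
def cloud(name):
    o=get_obs(); im,d=snapshot(name); m=camera_model(name)
    v,u=np.mgrid[0:480,0:640]
    p=np.stack([(u-m['cx'])/m['fx']*d,-(v-m['cy'])/m['fy']*d,-d],-1)
    if name=='wrist':
        T=np.array(m['T_tool_cam']); p=p@T[:3,:3].T+T[:3,3]
        p=p@rot(o['orientation']).T+np.array(o['tcp_pos'])
    else: p=p@rot(m['orientation']).T+np.array(m['origin'])
    p[d==0]=np.nan
    return im,p
def save(im,f): cv2.imwrite('pics/'+f,cv2.cvtColor(im,cv2.COLOR_RGB2BGR))
E
python3 - <<'E'
from h import *
im,p=cloud('top'); save(im,'top0.png'); np.save('top0.npy',p)
for n in ['thick_block','thin_block','jig','wheel_top','housing_top','pocket_mouth']:
    print(n,[(np.round(s['conf'],2),np.round(s['extent'])) for s in spot_in('top',n)[:3]])
print(camera_model('top')); print(get_obs())
E
```

```text
thick_block [(np.float64(0.97), array([429., 204., 494., 236.]))]
thin_block [(np.float64(0.79), array([439., 281., 510., 312.]))]
jig [(np.float64(0.64), array([182., 201., 332., 275.]))]
wheel_top [(np.float64(0.91), array([184., 199., 335., 273.]))]
housing_top [(np.float64(0.97), array([184., 198., 336., 273.])), (np.float64(0.6), array([189., 338., 280., 361.]))]
pocket_mouth [(np.float64(0.62), array([178., 199., 335., 275.])), (np.float64(0.36), array([389., 141., 405., 158.]))]
{'fx': 568.7310247603814, 'fy': 568.7310247603814, 'cx': 325.10970012302516, 'cy': 237.44101879069473, 'origin': array([ 0.41491457, -0.09919396,  1.1012814 ]), 'orientation': array([-0.6980749 , -0.05511032,  0.037825  ,  0.712898  ])}
{'t': 0.35, 'q': array([-1.36544891,  0.61516621, -0.01264247,  1.42373939,  0.00810742,
        1.10337051, -0.04039952]), 'qvel': array([-0.00102465, -0.00113414, -0.00033898, -0.00198451, -0.00105576,
        0.00051333,  0.0003844 ]), 'tau': array([-5.19475052e-04, -4.68491936e+01,  2.58692689e-01, -1.70978040e+01,
        9.98635747e-03,  4.73947555e-03, -9.11075119e-06]), 'tcp_pos': array([0.14927269, 0.63243523, 0.23101142]), 'orientation': array([-5.39333702e-05,  1.15622890e-01,  9.93293132e-01, -3.12992008e-04]), 'wrist_force': array([-0.36959543, -0.22010926, -0.50503277]), 'torque': array([-0.03644775,  0.00592617, -0.03417206]), 'grasp_force': 0.0, 'width': 0.085339077165668}
```

View pics/top0.png

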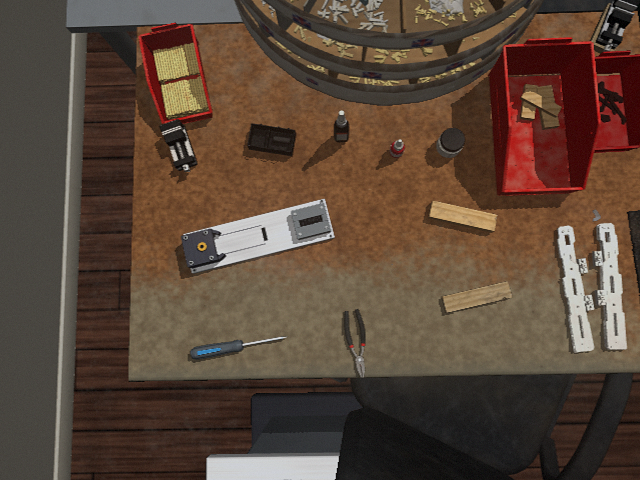

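The top view shows the bush plate at about (202,248), the wheel housing at (310,222) and the keeper slot at (264,234). The blocks are at (462,217) and (477,297). Next I fit their poses from depth.

```bash
python3 - <<'E'
from h import *
im=cv2.cvtColor(cv2.imread('pics/top0.png'),cv2.COLOR_BGR2RGB); p=np.load('top0.npy')
z=p[...,2]
def fit(name,box,lo,hi,extra=None):
    l,t,r,b=box; m=np.zeros(z.shape,bool); m[t:b,l:r]=True
    m&=(z>lo)&(z<hi)
    n,lab,st,_=cv2.connectedComponentsWithStats(m.astype(np.uint8))
    k=1+np.argmax(st[1:,4]); q=p[lab==k]
    c,s,a=cv2.minAreaRect((q[:,:2]*1000).astype(np.float32))
    print(name,'c',np.round(c,1),'size',np.round(s,1),'ang',round(a,1),'z',np.round(np.percentile(q[:,2],[10,50,90])*1000,1),len(q))
fit('A',(415,190,510,245),.006,.05)
fit('B',(425,270,525,325),.006,.05)
fit('jig',(170,190,345,285),.006,.07)
fit('plate',(170,190,260,285),.040,.049)
fit('housing',(270,190,345,255),.026,.037)
fit('wheel',(270,190,345,255),.0375,.05)
bench=p[300:330,250:330,2]; print('bench',np.nanmedian(bench))
for n in ['red_bottle','flux_pot']:
    s=spot_in('top',n)
    if s:
        l,t,r,b=np.int32(s[0]['extent']); print(n,np.nanmedian(p[t:b,l:r].reshape(-1,3),0))
# world point per keeper
print(p[234,264],p[247,202],p[222,310])
big=cv2.resize(im[180:330,165:525],None,fx=2.2,fy=2.2,interpolation=cv2.INTER_CUBIC); save(big,'crop0.png')
E
```

```text
A c [ 594.9 -340.1] size [127.8  34.2] ang 75.7 z [16.4 19.5 22.2] 1206
B c [ 440.  -359.6] size [ 31.9 128.3] ang 12.0 z [ 9.7 12.4 15. ] 1153
jig c [566.7  55. ] size [ 81.1 284.3] ang 13.0 z [ 9.6 13.4 44.4] 6068
plate c [541.7 162.7] size [61.6 60.1] ang 12.7 z [41.9 44.7 47.4] 965
housing c [589.8 -47.3] size [56.3 65.8] ang 12.7 z [29.2 31.9 34.5] 921
wheel c [589.5 -47.8] size [10.2 23.6] ang 14.2 z [38.1 40.4 43. ] 49
bench -0.0003132906710712202
red_bottle [ 0.72501868 -0.21493169  0.03510889]
[0.56877532 0.04452968 0.01178284] [0.54163943 0.15631158 0.04865115] [ 0.58562602 -0.04657091  0.04048675]
```

View pics/crop0.png

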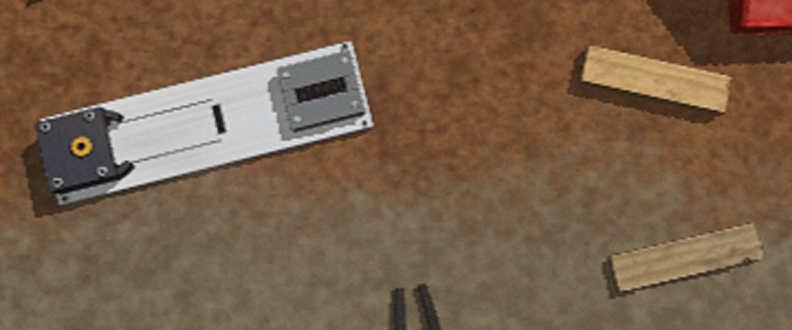

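The block at (594.9, -340.1) mm is 20 mm high, so it is the thick one. The jig's +y axis points at 102.8° in the world frame, with its origin near (553.7, 111.2). I'll write a converter from world poses to tool-frame rows, then move.

```bash
cat >> h.py <<'E'
def pose(yaw):  # tool down, closing axis (tool y) at yaw deg in world
    a=np.radians(yaw); y=np.array([np.cos(a),np.sin(a),0]); z=np.array([0,0,-1.]); return np.stack([np.cross(y,z),y,z],1)
def rel(*targets):
    o=get_obs(); A=rot(o['orientation']); t=np.array(o['tcp_pos'])*1000
    for x,y,z,yaw in targets:
        print('turn',np.round(R.from_matrix(A.T@pose(yaw)).as_rotvec(degrees=True),1),'shift',np.round(A.T@(np.array([x,y,z])-t),1))
JO=np.array([553.7,111.2]); JA=np.radians(102.8); JY=np.array([np.cos(JA),np.sin(JA)]); JX=np.array([JY[1],-JY[0]])
def jw(x,y): return JO+x*JX+y*JY
def inj(p): d=np.array(p)[:2]*1000-JO; return d@JX,d@JY
E
python3 - <<'E'
from h import *
p=np.load('top0.npy'); q=p[30:200,480:640].reshape(-1,3); q=q[q[:,2]>.03]
print('bin min x',np.nanpercentile(q[:,0],[0,1,5]),'ymax',np.nanmax(q[:,1]),'z',np.nanmax(q[:,2]))
rel((480,250,231,31),(589.5,-358,180,-14.3))
E
```

```text
bin min x [0.63150631 0.63406622 0.66013914] ymax -0.33092825790419755 z 0.2457133719268183
turn [-0.   0.  45.7] shift [-4.097e+02 -2.963e+02  3.000e-01]
turn [-0.  0. 91.] shift [-655.9 -862.9   51.4]
```

>>> arm_command(commands=[0, 0, 10, -46, -33, 0, 60, 0, 0, 20, -91, -66, 0, 60, 0, 0, 30, -137, -99, 0, 60, 0, 0, 40, -182, -132, 0, 60, 0, 0, 45.7, -228, -165, 0, 60, 0, 0, 45.7, -273, -198, 0, 60, 0, 0, 45.7, -319, -231, 0, 60, 0, 0, 45.7, -364, -264, 0, 60, 0, 0, 45.7, -410, -296, 0, 60, 0, 0, 45.7, -410, -296, 0, 60])

```text
t: 1.7
tcp_pos: [0.4842, 0.2444, 0.2318]
orientation: [0.002, 0.497, 0.868, -0.0]
wrist_force: [-0.7, 0.6, 0.5]
width: 0.0601
grasp_force: 0.0
```

```bash
python3 - <<'E'
from h import *
o=get_obs(); print(o['t'],o['tcp_pos'],o['width'])
p=np.load('top0.npy')
q=p[100:240,470:620].reshape(-1,3); q=q[(q[:,2]>.025)]
for y0 in range(-560,-300,20):
    s=q[(q[:,1]*1000>y0)&(q[:,1]*1000<y0+20)]
    if len(s): print(y0,len(s),np.round(np.nanpercentile(s[:,0],2),3),np.round(np.nanmax(s[:,2]),3))
rel((575,-330,230,-14.3))
E
```

```text
1.7 [0.48418481 0.24442797 0.23179927] 0.06006212088988651
-560 2003 0.64 0.135
-540 135 0.633 0.057
-520 142 0.633 0.055
-500 112 0.632 0.056
-480 52 0.632 0.057
-460 41 0.632 0.056
-440 48 0.632 0.056
-420 1145 0.635 0.134
turn [ 0.2  0.2 44.7] shift [-541.5 -212.2    3.7]
```

>>> arm_command(commands=[0, 0, 8, -60, -23, 0, 60, 0, 0, 16, -119, -47, 0, 60, 0, 0, 24, -178, -70, 0, 60, 0, 0, 32, -237, -93, 0, 60, 0, 0, 40, -296, -116, 0, 60, 0, 0, 44.7, -355, -139, 2, 60, 0, 0, 44.7, -414, -162, 3, 60, 0, 0, 44.7, -473, -185, 4, 60, 0, 0, 44.7, -541, -212, 4, 60, 0.2, 0.2, 44.7, -541, -212, 4, 60])

```text
t: 2.95
tcp_pos: [0.5764, -0.327, 0.227]
orientation: [-0.002, 0.788, 0.616, -0.002]
wrist_force: [0.8, 0.9, 0.2]
width: 0.0599
grasp_force: 0.0
```

```bash
python3 - <<'E'
from h import *
im,p=cloud('wrist'); save(im,'w1.png'); print(get_obs()['tcp_pos'])
s=spot_in('wrist','thick_block'); print(s)
z=p[...,2]; m=((z>.012)&(z<.028)).astype(np.uint8)
n,lab,st,c=cv2.connectedComponentsWithStats(m)
for k in range(1,n):
    if st[k,4]>800:
        q=p[lab==k]; print(c[k],st[k,4],cv2.minAreaRect((q[:,:2]*1000).astype(np.float32)),np.percentile(q[:,2],[10,50,90]))
rel((592.4,-349.8,100,-14.3))
E
```

```text
[ 0.57666311 -0.32791144  0.22685788]
[{'extent': [319.5, 150.8, 353.4, 268.7], 'conf': 0.57}]
[549.11039136 151.49041835] 3705 ((738.052001953125, -339.2590026855469), (246.29257202148438, 229.0546875), 17.883821487426758) [0.01376748 0.02031813 0.02644846]
[338.34687065 208.84867872] 3595 ((592.7638549804688, -338.1850891113281), (126.7817153930664, 32.933834075927734), 75.84271240234375) [0.01771411 0.01870157 0.01967428]
[565.21381802 312.29984195] 4429 ((818.4498291015625, -511.6632080078125), (127.08383178710938, 81.95764923095703), 0.442489892244339) [0.01386154 0.0196993  0.02645179]
turn [-0.3 -0.   0.4] shift [-20.6  21.6 126.6]
```

View pics/w1.png

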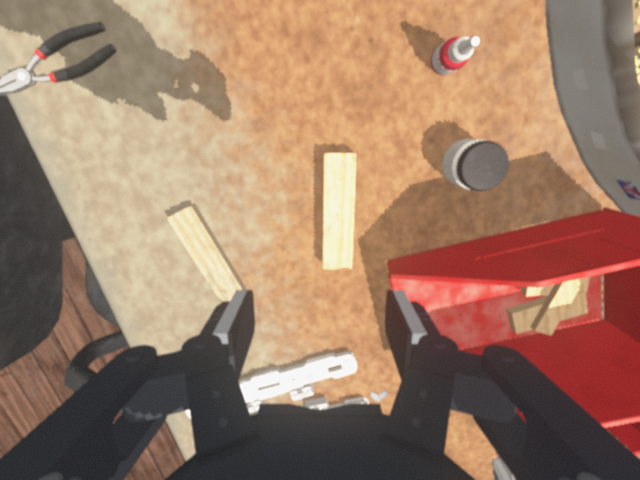

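The wrist view shows the thick block at (338,209), clear of the bin, and the depth fit agrees with the top camera to about 2 mm. I'll descend and check.

>>> arm_command(commands=[0, 0, 0.3, -20, 20, 50, 60, 0, 0, 0.3, -20, 20, 100, 60, 0, 0, 0.3, -20, 20, 140, 60, 0, 0, 0.3, -20, 20, 170, 60, 0, 0, 0.3, -20, 20, 187, 60, 0, 0, 0.3, -20, 20, 187, 60, 0, 0, 0.3, -20, 20, 187, 60])

```text
t: 3.92
tcp_pos: [0.5926, -0.3463, 0.0419]
orientation: [-0.001, 0.788, 0.616, -0.0]
wrist_force: [0.1, -0.4, -0.1]
width: 0.0601
grasp_force: 0.0
```

```bash
python3 - <<'E'
from h import *
print(get_obs()['tcp_pos'],get_obs()['wrist_force'])
rel((591,-348.7,3,-14.2))
E
```

```text
[ 0.59263152 -0.34633691  0.04188349] [ 0.10893482 -0.36702763 -0.09483576]
turn [-0.1 -0.1  0.3] shift [-2.7 -1.  38.9]
```

>>> arm_command(commands=[0, 0, 0.3, -3, -1, 20, 60, 0, 0, 0.3, -3, -1, 34, 60, 0, 0, 0.3, -3, -1, 39, 60, 0, 0, 0.3, -3, -1, 39, 60, 0, 0, 0.3, -3, -1, 39, 20, 0, 0, 0.3, -3, -1, 39, 20, 0, 0, 0.3, -3, -1, 39, 20, 0, 0, 0.3, -3, -1, 39, 20], newtons=40)

```text
t: 4.92
tcp_pos: [0.5901, -0.3491, 0.002]
orientation: [-0.002, 0.789, 0.614, -0.0]
wrist_force: [-0.1, 0.3, 3.4]
width: 0.0318
grasp_force: 41.2
```

```bash
python3 - <<'E'
from h import *
g=jw(0,-55-10); print(g, get_obs()['tcp_pos'])
rel((*g,120,12.8),(*g,25,12.8))
E
```

```text
[568.10065235  47.81529197] [ 0.59008793 -0.34911974  0.00195013]
turn [ -0.2  -0.1 -27.1] shift [ 379.4 -119.5 -117.2]
turn [ -0.2  -0.1 -27.1] shift [ 379.3 -119.3  -22.2]
```

>>> arm_command(commands=[0, 0, 0, 0, 0, -25, 20, 0, 0, 0, 0, 0, -70, 20, 0, 0, -4, 45, -15, -105, 20, 0, 0, -10, 100, -32, -118, 20, 0, 0, -16, 160, -50, -118, 20, 0, 0, -22, 220, -70, -118, 20, 0, 0, -27, 280, -88, -118, 20, 0, 0, -27, 340, -107, -118, 20, 0, 0, -27, 379, -119, -118, 20, 0, 0, -27, 379, -119, -118, 20])

```text
t: 6.18
tcp_pos: [0.5672, 0.0539, 0.1197]
orientation: [-0.004, 0.621, 0.784, 0.001]
wrist_force: [-0.5, -0.9, -1.0]
width: 0.0322
grasp_force: 40.8
```

```bash
python3 - <<'E'
from h import *
g=jw(0,-65); 
im,p=cloud('wrist'); save(im,'w2.png'); o=get_obs();print(o['tcp_pos'],o['wrist_force'],o['width'])
T=np.array(o['tcp_pos'])*1000; A=rot(o['orientation'])
# held block top: z near tcp+15..; jig plate top fit
z=p[...,2]
for nm,lo,hi in(('plate',.041,.049),('block',T[2]/1000+.008,T[2]/1000+.025)):
    m=((z>lo)&(z<hi)).astype(np.uint8); n,lab,st,c=cv2.connectedComponentsWithStats(m)
    for k in range(1,n):
        if st[k,4]>600:
            q=p[lab==k]; r=cv2.minAreaRect((q[:,:2]*1000).astype(np.float32)); print(nm,c[k],st[k,4],np.round(r[0],1),np.round(r[1],1),round(r[2],1),np.percentile(q[:,2],[5,50,95]), 'jig',inj(np.array(r[0])/1000))
rel((*g,120,12.8),(*g,25,12.8),(*g,15,12.8))
E
```

```text
[0.56759901 0.05000355 0.11995459] [-0.0178644  -0.14475002 -0.29937015] 0.031961577005764776
plate [318.44288686  61.54933526] 11057 [539.4 164.7] [62.  58.9] 13.2 [0.04310151 0.04436378 0.04717998] jig (np.float64(-2.1275694050426197), np.float64(55.39758300804664))
block [319.50186034 267.53772605] 23114 [564.7  68.8] [ 58.4 121.7] 1.9 [0.13558935 0.13670578 0.13803169] jig (np.float64(1.375240028593438), np.float64(-43.81618381303194))
turn [-0.2 -0.3  0.2] shift [-2.2 -0.  -0.1]
turn [-0.2 -0.3  0.2] shift [-2.7  0.4 94.9]
turn [-0.2 -0.3  0.2] shift [ -2.7   0.4 104.9]
```

View pics/w2.png

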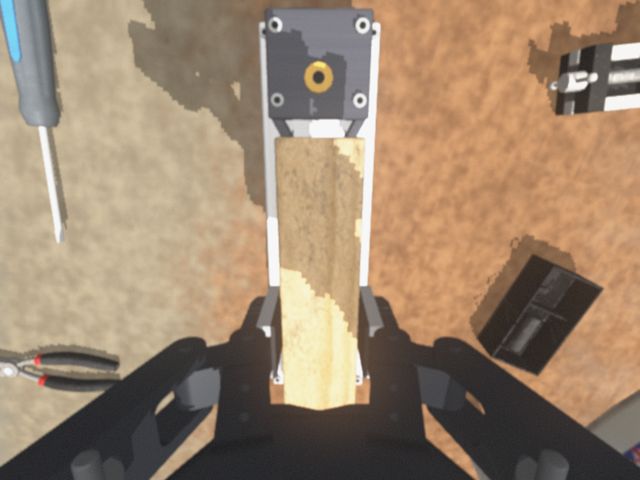

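The wrist view shows the held block at (320,270), straight in front of the pocket mouth, with the plate at (318,62). I'll compare block and plate in this same camera for the alignment.

```bash
python3 - <<'E'
from h import *
im,p=cloud('wrist'); o=get_obs(); A=rot(o['orientation']); t=np.array(o['tcp_pos'])
z=p[...,2]; q=((p-t)@A)*1000
m=(z>t[2]+.008)&(z<t[2]+.025)&(np.mgrid[0:480,0:640][0]<265)
b=q[m]; r=cv2.minAreaRect(b[:,:2].astype(np.float32)); print('block front',r, 'front x', np.percentile(b[:,0],[0.5,1,99,99.5]),'med z',np.median(b[:,2]))
ys=[(x0,np.percentile(b[(b[:,0]>x0)&(b[:,0]<x0+8),1],[1,99]).round(1)) for x0 in range(10,75,12)]; print(ys)
for x0,e in ys: print(x0,np.mean(e).round(2),end=' ')
m=(z>.041)&(z<.049); pl=q[m]; print('\nplate',cv2.minAreaRect(pl[:,:2].astype(np.float32)))
print(o['tcp_pos'],R.from_matrix(A).as_matrix()[:,1])
E
```

```text
block front ((52.48875427246094, -0.6175308227539062), (49.310638427734375, 33.25591278076172), 0.027312468737363815) front x [28.47017837 28.83413274 76.62057073 76.9103189 ] med z -16.704386896901777Traceback (most recent call last):
  File "<stdin>", line 6, in <module>
    return _quantile_unchecked(
        a, q, axis, out, overwrite_input, method, keepdims, weights)
    return _ureduce(a,
                    func=_quantile_ureduce_func,
    ...<5 lines>...
                    overwrite_input=overwrite_input,
                    method=method)
    r = func(a, **kwargs)
    result = _quantile(arr,
                       quantiles=q,
    ...<2 lines>...
                       out=out,
                       weights=wgt)
    slices_having_nans = np.isnan(arr[-1, ...])
                                  ~~~^^^^^^^^^
IndexError: index -1 is out of bounds for axis 0 with size 0
```

```bash
python3 - <<'E'
from h import *
for i in range(2):
    im,p=cloud('wrist'); o=get_obs(); A=rot(o['orientation']); t=np.array(o['tcp_pos'])
    z=p[...,2]; q=((p-t)@A)*1000
    for nm,m in(('plate',(z>.041)&(z<.049)),('bed',(z>.009)&(z<.015)&(np.abs(q[...,1])<60)&(q[...,0]<180)&(q[...,0]>0))):
        s=q[m]
        for a,b in((40,80),(92,114),(114,140)):
            e=s[(s[:,0]>a)&(s[:,0]<b),1]
            if len(e)>100: print(nm,a,np.percentile(e,[.5,99.5]).round(1),np.mean(np.percentile(e,[.5,99.5])).round(2))
        print(cv2.minAreaRect(s[:,:2].astype(np.float32)))
    print(t,np.degrees(np.arctan2(A[1,1],A[0,1])))
E
```

```text
plate 92 [-32.   28.8] -1.61
plate 114 [-32.2 159.2] 63.46
((-2.5361328125, 127.94354248046875), (178.62490844726562, 423.0955810546875), 59.50125503540039)
bed 40 [-41.2  38.4] -1.43
bed 92 [-41.3  38.3] -1.51
bed 114 [-41.6  38.2] -1.7
((76.84907531738281, -1.439056396484375), (80.02700805664062, 153.6152801513672), 89.72453308105469)
[0.56805152 0.04602722 0.12029153] 12.63455658438267
plate 92 [-32.2  28.5] -1.82
plate 114 [-32.3 158.8] 63.28
((25.558395385742188, 148.48965454101562), (152.8389892578125, 428.60888671875), 43.97237777709961)
bed 40 [-41.2  38.3] -1.46
bed 92 [-41.5  38.1] -1.72
bed 114 [-41.7  38.1] -1.81
((77.18351745605469, -1.5361518859863281), (79.99942016601562, 154.32342529296875), 89.66253662109375)
[0.56816883 0.04538892 0.12039617] 12.55325840417925
```

>>> arm_command(commands=[0, 0, -0.3, 0, -0.7, 40, 20, 0, 0, -0.3, 0, -0.7, 75, 20, 0, 0, -0.3, 0, -0.7, 95, 20, 0, 0, -0.3, 0, -0.7, 102, 20, 0, 0, -0.3, 0, -0.7, 102, 20, 0, 0, -0.3, 0, -0.7, 102, 20, 0, 0, -0.3, 0, -0.7, 102, 20])

```text
t: 7.25
tcp_pos: [0.5678, 0.0477, 0.0193]
orientation: [-0.002, 0.622, 0.783, 0.001]
wrist_force: [0.1, 0.2, -1.0]
width: 0.032
grasp_force: 40.9
```

>>> arm_command(commands=[0, 0, 0, 0, 0, 1, 20, 0, 0, 0, 0, 0, 2, 20, 0, 0, 0, 0, 0, 3, 20, 0, 0, 0, 0, 0, 3, 20, 0, 0, 0, 0, 0, 3, 20])

```text
t: 7.88
tcp_pos: [0.5671, 0.0477, 0.0153]
orientation: [-0.002, 0.622, 0.783, -0.0]
wrist_force: [0.3, -0.9, -1.2]
width: 0.032
grasp_force: 40.9
```

```bash
cat > al.py <<'E'
from h import *
im,p=cloud('wrist'); o=get_obs(); A=rot(o['orientation']); t=np.array(o['tcp_pos'])
z=p[...,2]; q=((p-t)@A)*1000
mid=lambda e: np.mean(np.percentile(e,[.5,99.5])).round(2)
F=(np.abs(q[...,1])<60)
def band(nm,m,rs):
    s=q[m&F]
    for a,b in rs:
        e=s[(s[:,0]>a)&(s[:,0]<b),1]
        if len(e)>80: print(nm,a,np.percentile(e,[.5,99.5]).round(1),mid(e))
    return s
B=band('block',(z>t[2]+.011)&(z<t[2]+.022)&(np.abs(q[...,1])<19),((28,45),(45,60),(60,75)))
if len(B): print('front',np.percentile(B[:,0],99.5))
P=band('plate',(z>.039)&(z<.048)&(q[...,0]<160),((85,100),(100,115),(115,130))); print('plate x',np.percentile(P[:,0],[.5,99.5]))
band('bed',(z>.006)&(z<.013),((40,60),(60,80),(80,100),(100,120)))
print(t*1000,o['wrist_force'],inj(t),np.degrees(np.arctan2(A[1,1],A[0,1])),A[:,2])
E
python3 al.py
```

```text
block 28 [-17.1  15.4] -0.87
block 45 [-17.   15.4] -0.83
block 60 [-17.   15.5] -0.73
front 74.40232338058337
plate 85 [-31.   29.3] -0.89
plate 100 [-31.2  29.4] -0.88
plate x [ -5.25266442 112.47015056]
bed 40 [-40.3  38.6] -0.84
bed 60 [-40.2  38.7] -0.74
bed 80 [-40.2  38.7] -0.77
[567.13585734  47.69677702  15.38268798] [ 9.99654762e-04 -7.21994752e-01 -1.22483870e+00] (np.float64(-0.9670760389888815), np.float64(-64.90182089409072)) 13.019798768149471 [-0.00392781  0.00278871 -0.9999884 ]
```

Block and jig are aligned to about 0.1 mm. I'll lower it the last millimetre, then slide.

>>> arm_command(commands=[0, 0, 0, 0, 0, 1, 20, 0, 0, 0, 0, 0, 1, 20, 0, 0, 0, 5, 0, 1, 20, 0, 0, 0, 10, 0, 1, 20, 0, 0, 0, 15, 0, 1, 20, 0, 0, 0, 20, 0, 1, 20, 0, 0, 0, 25, 0, 1, 20, 0, 0, 0, 25, 0, 1, 20, 0, 0, 0, 25, 0, 1, 20])

```text
t: 9.05
tcp_pos: [0.5615, 0.0718, 0.0145]
orientation: [-0.002, 0.622, 0.783, -0.0]
wrist_force: [0.6, 0.1, -0.9]
width: 0.0318
grasp_force: 40.9
```

```bash
python3 al.py
```

```text
block 28 [-17.2  15.4] -0.87
block 45 [-17.   18.8] 0.88
block 60 [-17.1  15.6] -0.78
front 64.48442283951422
plate 85 [-31.2  29.4] -0.9
plate 100 [-31.   29.4] -0.82
plate x [ -0.17327138 112.20909359]
bed 40 [-40.5  38.7] -0.87
bed 60 [-40.6  39.2] -0.7
[561.57495629  71.68635272  14.52944375] [ 0.20188931  0.30093922 -0.01893278] (np.float64(-1.0749306537529602), np.float64(-40.276392370110905)) 12.994914507177286 [-0.00373714  0.00245948 -0.99998999]
```

Front now inside the pocket, no side force. I'll continue, then push gently on to the stop.

>>> arm_command(commands=[0, 0, 0, 5, 0, 0, 20, 0, 0, 0, 10, 0, 0, 20, 0, 0, 0, 15, 0, 0, 20, 0, 0, 0, 19, 0, 0, 20, 0, 0, 0, 22, 0, 0, 20, 0, 0, 0, 24, 0, 0, 20, 0, 0, 0, 25, 0, 0, 20, 0, 0, 0, 25, 0, 0, 20])

```text
t: 10.1
tcp_pos: [0.5558, 0.0963, 0.0146]
orientation: [-0.002, 0.622, 0.783, -0.0]
wrist_force: [-0.3, 0.4, -0.6]
width: 0.0321
grasp_force: 40.9
```

>>> arm_command(commands=[0, 0, 0, 1, 0, 0, 20, 0, 0, 0, 2, 0, 0, 20, 0, 0, 0, 3, 0, 0, 20, 0, 0, 0, 3, 0, 0, 20])

```text
t: 10.6
tcp_pos: [0.5551, 0.0995, 0.0146]
orientation: [-0.002, 0.622, 0.783, -0.0]
wrist_force: [0.5, -1.0, -0.9]
width: 0.0321
grasp_force: 40.9
```

>>> arm_command(commands=[0, 0, 0, 1, 0, 0, 20, 0, 0, 0, 2, 0, 0, 20, 0, 0, 0, 2, 0, 0, 20])

```text
t: 10.98
tcp_pos: [0.5547, 0.1015, 0.0146]
orientation: [-0.002, 0.622, 0.783, -0.0]
wrist_force: [-0.3, -0.8, -0.8]
width: 0.0318
grasp_force: 40.9
```

>>> arm_command(commands=[0, 0, 0, 1, 0, 0, 20, 0, 0, 0, 2, 0, 0, 20, 0, 0, 0, 2, 0, 0, 20])

```text
t: 11.35
tcp_pos: [0.5545, 0.1023, 0.0147]
orientation: [-0.002, 0.623, 0.783, -0.0]
wrist_force: [0.8, -2.1, -0.3]
width: 0.0323
grasp_force: 40.9
```

>>> arm_command(commands=[0, 0, 0, 1, 0, 0, 20, 0, 0, 0, 2, 0, 0, 20, 0, 0, 0, 3, 0, 0, 20, 0, 0, 0, 3, 0, 0, 20])

```text
t: 11.85
tcp_pos: [0.5544, 0.1023, 0.0148]
orientation: [-0.0, 0.623, 0.782, -0.001]
wrist_force: [1.2, -7.4, -0.2]
width: 0.0322
grasp_force: 40.9
```

```bash
python3 -c "
from h import *
o=get_obs(); print(o['tcp_pos'],inj(o['tcp_pos']),o['wrist_force'])"
```

```text
[0.55440052 0.10225779 0.01481191] (np.float64(-1.2980186515810836), np.float64(-8.875192267915228)) [ 1.17306207 -7.42774214 -0.17331674]
```

>>> arm_command(commands=[0, 0, 0, 0, 0, 0, 50, 0, 0, 0, 0, 0, 0, 50, 0, 0, 0, 0, 0, 0, 50, 0, 0, 0, -4, 0, 0, 50, 0, 0, 0, -4, 0, -20, 50, 0, 0, 0, -4, 0, -60, 50, 0, 0, 0, -30, 0, -100, 50, 0, 0, 0, -80, 0, -130, 50, 0, 0, 0, -100, 0, -130, 20, 0, 0, 0, -100, 0, -130, 0])

```text
t: 13.1
tcp_pos: [0.5762, 0.0065, 0.1438]
orientation: [-0.003, 0.624, 0.782, -0.001]
wrist_force: [0.1, 1.1, -1.1]
width: 0.0145
grasp_force: 0.0
```

```bash
python3 - <<'E'
from h import *
im,p=cloud('wrist'); save(im,'w3.png')
o=get_obs(); A=rot(o['orientation']); t=np.array(o['tcp_pos']); z=p[...,2]; q=((p-t)@A)*1000
print(t,o['width'],inj(t))
for nm,lo,hi in(('plate',.039,.0485),('block',.027,.0345)):
    m=(z>lo)&(z<hi)&(abs(q[...,1])<45); n,lab,st,c=cv2.connectedComponentsWithStats(m.astype(np.uint8))
    k=1+np.argmax(st[1:,4]); s=q[lab==k]
    print(nm,c[k],st[k],cv2.minAreaRect(s[:,:2].astype(np.float32)),np.median(p[lab==k][:,2]))
rel((*jw(-1,-172),70,12.95),(*jw(-1,-172),44,12.95))
E
```

```text
[0.57561721 0.00904504 0.14311636] 0.006804868441780771 (np.float64(-1.2597212080495725), np.float64(-104.47207101841703))
plate [319.92216981  20.98977987] [ 271    0   99   42 3816] ((140.28280639648438, 0.1715831756591797), (22.811521530151367, 61.651634216308594), 0.7403852939605713) 0.044332255858377335
block [319.96348684 107.08667763] [ 296   43   49  132 6080] ((86.9601058959961, 0.06453704833984375), (87.7208480834961, 33.10268020629883), 0.1454404890537262) 0.0307742026866549
turn [-0.3 -0.3  0. ] shift [-67.9   0.5  72.7]
turn [-0.3 -0.3  0. ] shift [-68.1   0.6  98.7]
```

View pics/w3.png

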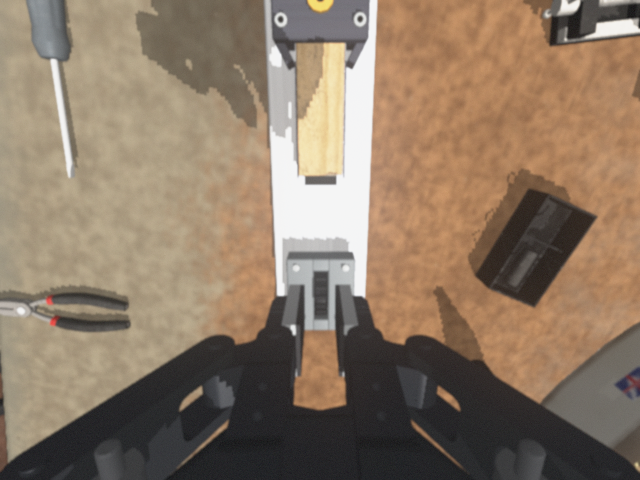

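The block shows 88 mm of exposed length, as expected when home, and the keeper slot is free at (320,181). The wheel is at (320,292). Next I hover the shut fingers just behind the top of the wheel.

>>> arm_command(commands=[0, 0, 0, -40, 0.6, 20, 0, 0, 0, 0, -68, 0.6, 50, 0, -0.3, -0.3, 0, -68, 0.6, 80, 0, -0.3, -0.3, 0, -68, 0.6, 93, 0, -0.3, -0.3, 0, -68, 0.6, 93, 0, -0.3, -0.3, 0, -68, 0.6, 93, 0, -0.3, -0.3, 0, -68, 0.6, 93, 0])

```text
t: 14.02
tcp_pos: [0.593, -0.0571, 0.0522]
orientation: [0.002, 0.622, 0.783, 0.001]
wrist_force: [-0.4, -0.5, -0.0]
width: 0.0002
grasp_force: 0.0
```

```bash
python3 -c "
from h import *
o=get_obs(); print(o['tcp_pos'],inj(o['tcp_pos']),o['wrist_force'],o['width'])
rel((*jw(-0.7,-172),42,12.95))"
```

```text
[ 0.59301382 -0.05711259  0.05218202] (np.float64(1.0474439409191103), np.float64(-172.8398278052205)) [-0.41826119 -0.54889059 -0.03901544] 0.0002185160345120996
turn [0.2 0.1 0.1] shift [ 0.9 -1.8 10.2]
```

>>> arm_command(commands=[0, 0, 0, 0, -1.5, 4, 0, 0, 0, 0, 0, -1.5, 7, 0, 0, 0, 0, 0, -1.5, 9, 0, 0, 0, 0, 0, -1.5, 9, 0, 0, 0, 0, 0, -1.5, 9, 0])

```text
t: 14.65
tcp_pos: [0.5908, -0.0578, 0.042]
orientation: [0.001, 0.622, 0.783, 0.0]
wrist_force: [-0.6, 0.3, 0.3]
width: -0.0001
grasp_force: 0.0
```

>>> arm_command(commands=[0, 0, 0, 0, 0, 1, 0, 0, 0, 0, 0, 0, 2, 0, 0, 0, 0, 0, 0, 2, 0])

```text
t: 15.02
tcp_pos: [0.5913, -0.059, 0.0409]
orientation: [0.002, 0.623, 0.782, 0.0]
wrist_force: [-0.8, -1.5, 4.6]
width: -0.0001
grasp_force: 2.5
```

>>> arm_command(commands=[0, 0, 0, 3, 0, 0, 0, 0, 0, 0, 6, 0, 0, 0, 0, 0, 0, 9, 0, 0, 0, 0, 0, 0, 12, 0, 0, 0, 0, 0, 0, 15, 0, 0, 0, 0, 0, 0, 18, 0, 0, 0])

```text
t: 15.78
tcp_pos: [0.5872, -0.041, 0.0414]
orientation: [0.002, 0.623, 0.782, 0.001]
wrist_force: [-1.0, -0.5, 8.3]
width: 0.0001
grasp_force: 4.0
```

```bash
python3 -c "
from h import *
o=get_obs(); print(o['tcp_pos'],inj(o['tcp_pos']),o['wrist_force'],o['width'])"
```

```text
[ 0.58720755 -0.04102222  0.04141701] (np.float64(-1.0497356061050995), np.float64(-155.86294491439855)) [-1.0413053  -0.46273114  8.28592146] 9.449078567386933e-05
```

>>> arm_command(commands=[0, 0, 0, 1, 0, -8, 0, 0, 0, 0, -8, 0, -8, 0, 0, 0, 0, -18, 0, -8, 0, 0, 0, 0, -18, 0, -8, 0, 0, 0, 0, -18, 0, -3, 0, 0, 0, 0, -18, 0, -0.5, 0, 0, 0, 0, -18, 0, -0.3, 0, 0, 0, 0, -18, 0, -0.3, 0])

```text
t: 16.77
tcp_pos: [0.5909, -0.0586, 0.0409]
orientation: [0.002, 0.622, 0.783, 0.0]
wrist_force: [-0.9, -0.5, 4.9]
width: -0.0001
grasp_force: 2.4
```

>>> arm_command(commands=[0, 0, 0, 3, 0, 0, 0, 0, 0, 0, 6, 0, 0, 0, 0, 0, 0, 9, 0, 0, 0, 0, 0, 0, 12, 0, 0, 0, 0, 0, 0, 15, 0, 0, 0, 0, 0, 0, 18, 0, 0, 0])

```text
t: 17.52
tcp_pos: [0.5886, -0.0431, 0.0416]
orientation: [0.005, 0.623, 0.782, 0.0]
wrist_force: [0.8, -4.3, 5.7]
width: -0.0001
grasp_force: 2.8
```

Tangential force rose to 4.3 N, which suggests the end stop. One more stroke to confirm.

>>> arm_command(commands=[0, 0, 0, 0, 0, -8, 0, 0, 0, 0, -8, 0, -8, 0, 0, 0, 0, -17, 0, -8, 0, 0, 0, 0, -17, 0, -8, 0, 0, 0, 0, -17, 0, -3, 0, 0, 0, 0, -17, 0, -0.5, 0, 0, 0, 0, -17, 0, 0, 0, 0, 0, 0, -17, 0, 0, 0])

```text
t: 18.52
tcp_pos: [0.5908, -0.0579, 0.0412]
orientation: [0.002, 0.623, 0.783, 0.0]
wrist_force: [-1.9, -1.0, 6.7]
width: -0.0002
grasp_force: 3.1
```

>>> arm_command(commands=[0, 0, 0, 2, 0, 0, 0, 0, 0, 0, 4, 0, 0, 0, 0, 0, 0, 6, 0, 0, 0, 0, 0, 0, 8, 0, 0, 0])

```text
t: 19.02
tcp_pos: [0.5903, -0.052, 0.0416]
orientation: [0.004, 0.623, 0.782, 0.0]
wrist_force: [0.1, -3.6, 5.0]
width: -0.0003
grasp_force: 2.7
```

The fingertip now slips against the stop. I'll lift off and inspect.

>>> arm_command(commands=[0, 0, 0, 0, 0, -10, 0, 0, 0, 0, 0, 0, -50, 0, 0, 0, 0, 20, 0, -100, 0, 0, 0, 0, 40, 0, -110, 0, 0, 0, 0, 40, 0, -110, 0, 0, 0, 0, 40, 0, -110, 0, 0, 0, 0, 40, 0, -110, 0])

```text
t: 19.9
tcp_pos: [0.5788, -0.0112, 0.1492]
orientation: [0.001, 0.623, 0.782, -0.001]
wrist_force: [0.2, 0.9, -0.6]
width: 0.0001
grasp_force: 0.0
```

```bash
python3 - <<'E'
from h import *
im,p=cloud('wrist'); save(im,'w4f.png')
o=get_obs(); A=rot(o['orientation']); t=np.array(o['tcp_pos']); z=p[...,2]; q=((p-t)@A)*1000
print(t,o['wrist_force'])
m=(z>.026)&(z<.0345)&(abs(q[...,1])<25)&(q[...,0]>20); n,lab,st,c=cv2.connectedComponentsWithStats(m.astype(np.uint8))
k=1+np.argmax(st[1:,4]); print(st[k],cv2.minAreaRect(q[lab==k][:,:2].astype(np.float32)))
v=st[k][1]+st[k][3]; u=int(c[k][0])
for r in range(v-4,v+22,2): print(r,np.round(q[r,u,0],1),np.round(np.nanmedian(z[r,u-4:u+5])*1000,1),np.round(np.nanmedian(z[r,u+22:u+28])*1000,1))
save(cv2.resize(im[0:340,200:440],None,fx=1.7,fy=1.7,interpolation=cv2.INTER_CUBIC),'w4.png')
E
```

```text
[ 0.57892758 -0.0111452   0.14925537] [0.32007684 0.42765643 0.35065103]
[ 298   13   49  137 6323] ((108.23423767089844, 0.6220703125), (88.74932098388672, 33.09417724609375), 0.07877741754055023)
146 66.2 30.7 11.5
148 64.8 30.9 10.9
150 62.4 11.3 11.7
152 60.8 11.8 11.4
154 59.6 16.7 11.4
156 58.1 17.2 11.6
158 56.6 16.9 11.5
160 54.6 11.4 11.1
162 52.9 11.5 11.9
164 51.3 11.3 11.0
166 49.7 11.3 11.4
168 48.1 11.3 10.7
170 46.6 11.1 11.4
```

View pics/w4.png

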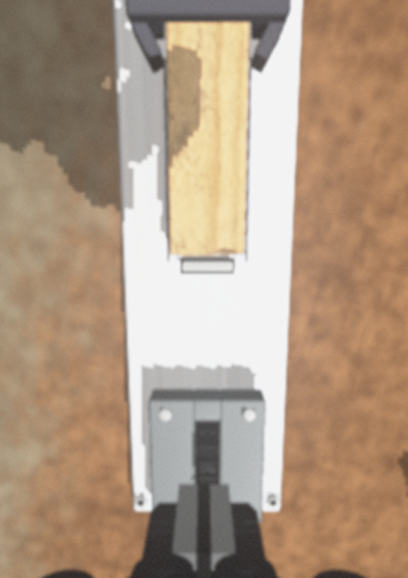

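The keeper stands up at crop position (207,266), at about 17 mm, with a gap of about 3 mm behind the home block. I'm handing the job in.

```bash
python3 -c "
from workcell import *
print(job_done())"
```

```text
the job is handed in; nothing more can be done
None
```

The thick block is fully home against the stop, the thumbwheel is rolled to its end stop with the keeper up behind the block, and the job was handed in at about 20 s of the 58 s allowed.

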